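Find the used-up soap pot by its weight and set it out for refilling

TASK

The soap in one of the three closed pots on the lower bamboo tier is nearly used up; the pots look alike, so lift them to feel which one is clearly lighter. Set that one down upright on the middle of the stone coaster, not dropped, with its lid tab right above the raised rib, and leave the two full pots standing in their places on the tier. Do not tip any pot over and do not push the other things on the tiers about.

Things in the scene. Friction and masses are not known exactly. Their poses are not given: they have to be found in the camera images.
- tiers: fixed two-tier bamboo stand, 370 mm wide. Origin: centre of its underside; x from open front to back. Lower board x -110 to 110, top 20 mm up, no front lip. Upper board x -50 to 110, underside 145, top 155 mm up (lips 177): its front edge is only 10 mm behind the pots' axes, so a gripper pointing straight down will not fit; come tilted from the front. Posts 12 mm thick at x -42 and 100, y +-179
- pot_a: one of three look-alike closed soap pots 95 mm apart on the lower board: white ceramic, 52 mm across, 46 high, fixed flat ceramic lid (55 mm across, top 56 mm up) with one tab. Origin: centre of its underside, z up, tab along its -x. The loose soap inside is hidden: a full pot weighs 330 to 430 g in all (3.2 to 4.2 N), the used-up one 140 to 165 g (1.4 to 1.6 N)
- pot_a_tab (a point): middle of the outer edge of pot_a's lid tab (14 mm wide, 6 mm thick), 36 mm from the pot's axis towards its -x and 51 mm above its underside
- pot_b: one of three look-alike closed soap pots 95 mm apart on the lower board: white ceramic, 52 mm across, 46 high, fixed flat ceramic lid (55 mm across, top 56 mm up) with one tab. Origin: centre of its underside, z up, tab along its -x. The loose soap inside is hidden: a full pot weighs 330 to 430 g in all (3.2 to 4.2 N), the used-up one 140 to 165 g (1.4 to 1.6 N)
- pot_b_tab (a point): middle of the outer edge of pot_b's lid tab (14 mm wide, 6 mm thick), 36 mm from the pot's axis towards its -x and 51 mm above its underside
- pot_c: one of three look-alike closed soap pots 95 mm apart on the lower board: white ceramic, 52 mm across, 46 high, fixed flat ceramic lid (55 mm across, top 56 mm up) with one tab. Origin: centre of its underside, z up, tab along its -x. The loose soap inside is hidden: a full pot weighs 330 to 430 g in all (3.2 to 4.2 N), the used-up one 140 to 165 g (1.4 to 1.6 N)
- pot_c_tab (a point): middle of the outer edge of pot_c's lid tab (14 mm wide, 6 mm thick), 36 mm from the pot's axis towards its -x and 51 mm above its underside
- coaster: fixed round grey stone coaster, 110 mm across, 10 mm thick, alone on the worktop, with a raised steel rib. Origin: centre of its underside; its rib lies along its -x
- coaster_mark (a point): point on the coaster's top face, 36 mm from its centre towards its -x, on the rib's centre line. The rib is the only raised feature: it runs radially from 33 to 53 mm from the centre, 6 mm wide, 4.5 mm high, of steel; a pot set at the centre clears it by 7 mm
- swab_jar: bystander: closed clear glass jar of swabs with a steel lid, 75 mm across, 106 mm high, on the upper board; origin: centre of its underside
- hair_clip: bystander: hair clip 70 x 18 x 14 mm on the upper board; origin: centre of its underside
- nail_brush: bystander: plastic nail brush 85 x 36 x 33 mm at the back of the lower board; origin: centre of its underside
- nail_file: bystander: steel nail file 145 x 14 x 8 mm with a black handle at the back of the lower board; origin: centre of its underside
Things that resemble listed ones, but are neither listed nor needed, are in the scene too. Leave any blue or yellow look-alike of the pot_b alone.

How it is judged:
By the outcome, as a careful person would: the job done as asked, in the order asked, and still so for the second after the job is handed in, with the robot touching nothing.
It also fails if it takes over 64 s, if anything falls off the work surface, if the arm or the gripper's body presses on something with over 40 N, if the wrist force passes 120 N, or if a joint passes its speed limit or range.

ROBOT

A 6-joint arm with a two-finger parallel gripper is mounted at the origin on the work surface. World frame = base frame: x ahead of the robot, y to its left, z up, the work surface at z = 0. Lengths are in m, angles in rad, forces in N, time in s.
With the tool pointing down it reaches from about 0.35 to 0.85 m from the base axis. Payload 8.1 kg.
Tool frame: the origin (TCP) lies at the very end of the fingers, on their centre line; the grasp point (between the pads) lies 19 mm behind it; z points along the fingers, y is the line along which they close (so a half turn about z gives the same grasp; the last joint's range is limited). The gripper opens to 93 mm and grips with 3 to 60 N. Pads are 15 mm wide; open, the fingers measure 128 mm over their backs; the gripper's body (75 mm by 188 mm) begins 65 mm behind the grasp point.
Start: joints at [1.186, 0.13, 1.488, -0, 1.523, -0.085], TCP at [0.177, 0.573, 0.219] pointing down, gripper open.
Joint ranges: [-2.96, 2.96], [-0.89, 2.26], [0.02, 2.5], [-1.34, 4.48], [0, 2.73], [-2.66, 2.66]. Speed limits (rad/s): [2.39, 2.39, 2.79, 3.14, 3.14, 3.14].

INTERFACE

Orientations are given as a rotation vector (axis times angle).
In Python, from plant import read_state, eyes, workorder gives the robot as it stands. The module is installed in compiled form; this text tells all that it offers.
- The arm moves only by the tool play_rows, never from a script. Its argument "targets" is one flat list of numbers, 4 for each row, row after row: the shift along the tool's x, y, z in cm, then the turn about the tool's z in degrees. In form: [dx, dy, dz, roll, dx, dy, dz, roll, ...]. A call has 1 to 8 rows; each row is the pose to reach, as a shift and turn from the pose commanded when the call began, along the tool's axes at that moment; what a row does not reach only later rows make up. A row lasts 1/12 s, in which the tool goes at most 41.7 mm and 7.16 degrees, less where a joint would pass 70% of its speed; a pose out of reach is approached as far as the arm can. A call with a gripper value outside its range is refused whole. "grip" is the finger opening in cm, from 0 to 9.3, set as the call begins (left out, the last holds). The fingers move at their own pace and stop on an object; "grip_force" is the grip in N (left out, the last holds). Time passes only in rows, so rows that repeat a pose let the fingers close. It gives the time, the measured TCP pose, the force, the opening and the grip force at its end, in the units of the state.
- read_state(): the state, without advancing time (a new reading comes with each control period).
- eyes.read_camera(name): name is "scene" or "top"; returns a dict with "image" (420x560x3 uint8, red, green, blue), "vfov" (degrees; the focal length in pixels is half the picture's height over the tangent of half this angle, whatever the lens; pixels are square), "cx", "cy" (the principal point, pixels), "cam_to_world" (4x4, takes a point from camera to world coordinates). Camera axes: x right, y up, looking along -z (the intrinsics and any distortion apply to the point x, -y, -z); pixel columns grow to the right and rows downward; lengths in m; the calibration is good to about 2 mm. A picture is of the moment at which its call begins. There is no depth.
- workorder.close_job(): hands the job in; it is judged then, once.
The state is a dict: "t": time; "q": joint angles; "dq": joint speeds; "joint_torque": joint torques, N m; "tool_pos": TCP position; "orientation": TCP orientation; "force": force on the tool from outside, world axes, zero at the start; "wrist_torque": the same for the moment, N m; "opening": finger opening in m; "gripper_force": force on a finger pad.
Only numpy, scipy, OpenCV 4.12 (cv2) and the standard library are available. Lean on these libraries where they do the work, as an engineer would, in place of code of your own. Each camera call takes 0.05 s, during which the arm holds its last target. There are 200 camera calls.

## Working session

There is one attempt and no reset: what is moved stays moved. The work goes in short steps, Python scripts to look and compute and a tool call to move; the robot and the scene stay as the last step left them, time stands still between calls to the robot, and variables do not carry over. Pictures are saved under pics/ and viewed, at most 10 in all, crops included, and the job is handed in when it is done.

Besides the shell and the picture viewer there is one more tool, called after "Request:" by a JSON object that holds its "fn" and its "kwargs". play_rows: Moves the arm, as the interface text tells. Its arguments: {"type":"object","properties":{"targets":{"type":"array"},"grip":{"type":"number"},"grip_force":{"type":"number"}},"required":["targets"]}

```bash
mkdir -p pics; ls; python3 - <<'E'
from plant import read_state, eyes
import cv2
print(read_state())
for n in ("scene","top"):
    d=eyes.read_camera(n); print(n,{k:v for k,v in d.items() if k!="image"})
    cv2.imwrite(f"pics/{n}0.png",cv2.resize(d["image"][:,:,::-1],(784,588),interpolation=cv2.INTER_CUBIC))
E
```

```text
pics
{'t': 0.0, 'q': array([ 1.18563715e+00,  1.31204120e-01,  1.48927121e+00,  2.67012551e-05,
        1.52300289e+00, -8.54051850e-02]), 'dq': array([-0.00036019, -0.00188806, -0.00152746,  0.00070696,  0.00109165,
        0.00139954]), 'joint_torque': array([-3.51464856e-03, -5.59805775e+01, -4.91779375e+01,  7.64397718e-02,
        3.46838334e-02, -1.14540508e-04]), 'tool_pos': array([0.17692688, 0.57272088, 0.21756623]), 'orientation': array([-4.69023966e-01, -3.10591180e+00,  2.87004887e-03]), 'force': array([ 0.08192513, -0.19692758, -0.11626287]), 'wrist_torque': array([-0.01291792,  0.01261565, -0.00059036]), 'gripper_force': 0.0, 'opening': 0.09282348425425292}
scene {'vfov': 48.28174596940012, 'cx': 274.6195371558515, 'cy': 211.22057889856347, 'cam_to_world': array([[-0.75446359, -0.59488061,  0.27731165,  0.89993276],
       [ 0.65633173, -0.68145151,  0.32380935,  0.28133511],
       [-0.00365346,  0.4263108 ,  0.90456937,  1.0123008 ],
       [ 0.        ,  0.        ,  0.        ,  1.        ]])}
top {'vfov': 52.284497590051814, 'cx': 284.4772944803189, 'cy': 209.59460604341893, 'cam_to_world': array([[-9.12586272e-04,  9.92380834e-01, -1.23204902e-01,
         4.89648803e-01],
       [-9.99983339e-01, -2.03372254e-04,  5.76883169e-03,
        -1.66867974e-02],
       [ 5.69982155e-03,  1.23208113e-01,  9.92364486e-01,
         1.03809153e+00],
       [ 0.00000000e+00,  0.00000000e+00,  0.00000000e+00,
         1.00000000e+00]])}
```

View pics/scene0.png

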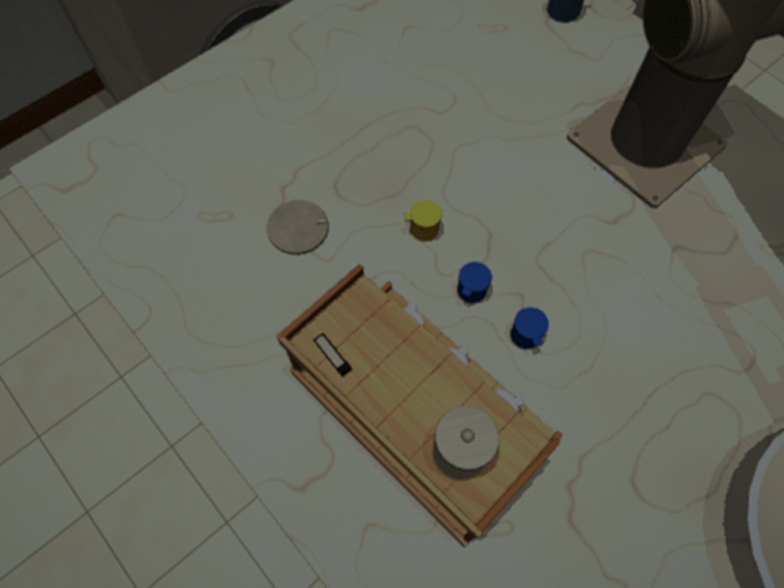

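View pics/top0.png

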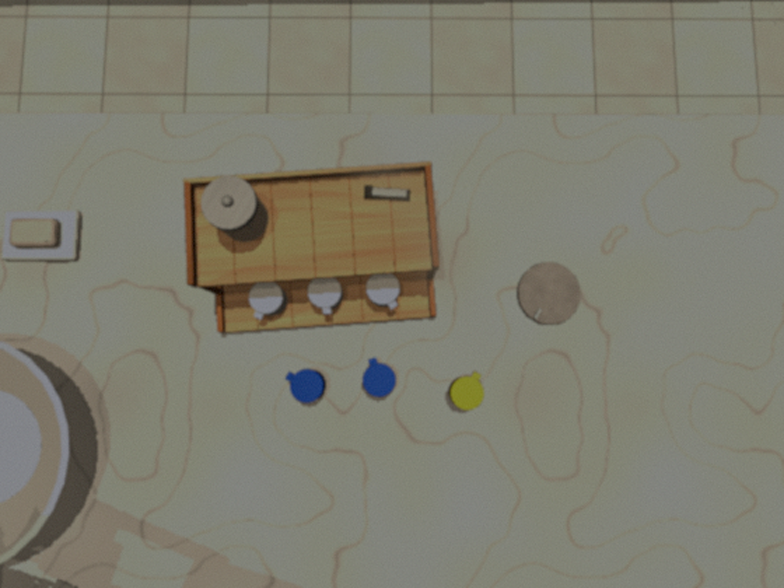

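The top view shows the white lids of the three pots on the lower tier at about (266,298), (324,292) and (382,289), with tabs towards the robot. The coaster is at (549,293) with its rib near (540,315). Things that could be mistaken for the pots are two blue ones at (307,386) and (379,380) and a yellow one at (467,393), which I'll leave alone. Next is a close crop and measurement.

```bash
cat > h.py <<'E'
import numpy as np, cv2
from plant import read_state, eyes
def ray(d,u,v):
    f=d["image"].shape[0]/2/np.tan(np.radians(d["vfov"])/2); T=d["cam_to_world"]
    return T[:3,3], T[:3,:3]@np.array([(u-d["cx"])/f,-(v-d["cy"])/f,-1])
def at(d,u,v,z):
    o,r=ray(d,u,v); return o+r*(z-o[2])/r[2]
def proj(d,p):
    f=d["image"].shape[0]/2/np.tan(np.radians(d["vfov"])/2); T=d["cam_to_world"]
    c=T[:3,:3].T@(np.asarray(p)-T[:3,3]); return d["cx"]+f*c[0]/-c[2], d["cy"]-f*c[1]/-c[2]
E
python3 - <<'E'
from h import *
d=eyes.read_camera("top"); np.set_printoptions(precision=4,suppress=True)
s=560/784
for n,u,v,z in [("L",266,298,.076),("M",324,292,.076),("R",382,289,.076),("coaster",549,293,.01),("rib",540,315,.01),("blue1",307,386,.056),("blue2",379,380,.056),("yel",467,393,.056),
 ("upFL",190,284,.16),("upFR",437,268,.16),("jar",229,202,.106+.155),("lowFL",221,332,.02),("lowFR",435,317,.02)]:
    print(n,at(d,u*s,v*s,z)[:2])
im=d["image"][:,:,::-1]
a=cv2.resize(im[185:295,150:320],None,fx=4.6,fy=4.6,interpolation=cv2.INTER_CUBIC)
cv2.imwrite("pics/c1.png",np.clip(a*1.6,0,255).astype(np.uint8))
E
```

```text
L [0.6017 0.1913]
M [0.6115 0.0979]
R [0.6163 0.0041]
coaster [ 0.618  -0.2838]
rib [ 0.5798 -0.267 ]
blue1 [0.4605 0.1256]
blue2 [0.47  0.009]
yel [ 0.449  -0.1336]
upFL [0.6128 0.2858]
upFR [ 0.6367 -0.0794]
jar [0.7087 0.2039]
lowFL [0.5502 0.2782]
lowFR [ 0.5755 -0.0852]
```

Request:
{"fn": "play_rows", "kwargs": {"targets": [0,0,0,6]}}

```text
t: 0.23
tool_pos: [0.177, 0.573, 0.2181]
orientation: [-0.628, -3.078, 0.001]
force: [0.4, -0.6, -0.8]
opening: 0.0933
gripper_force: 0.0
```

View pics/c1.png

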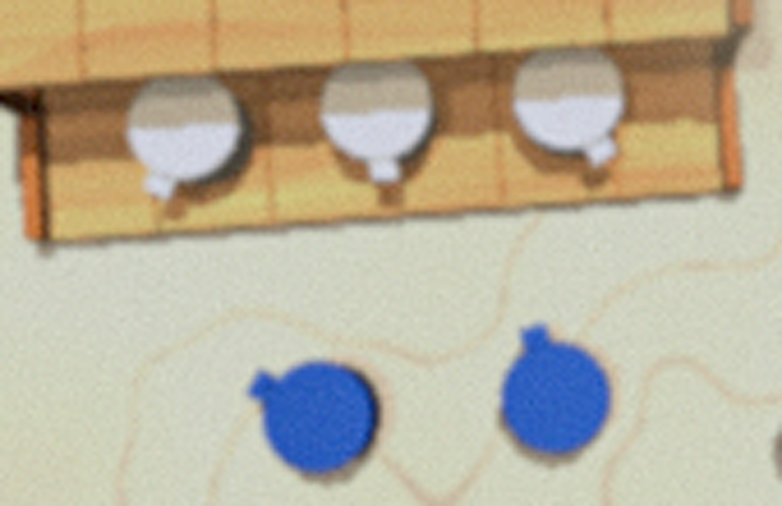

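Request:
{"fn": "play_rows", "kwargs": {"targets": [0,4,-2,0,0,8,-4,0,0,12,-6,0,0,16,-8,0,0,20,-8,0,0,24,-8,0,0,28,-8,0,0,32,-8,0]}}

```text
t: 0.9
tool_pos: [0.2737, 0.7981, 0.2991]
orientation: [0.631, 3.077, 0.006]
force: [-0.1, 1.3, 0.1]
opening: 0.0926
gripper_force: 0.0
```

Request:
{"fn": "play_rows", "kwargs": {"targets": [0,4,0,0,0,8,0,0,0,8,0,0]}}

```text
t: 1.15
tool_pos: [0.289, 0.8253, 0.2705]
orientation: [0.631, 3.074, 0.041]
force: [1.0, -0.2, -3.1]
opening: 0.0926
gripper_force: 0.0
```

Request:
{"fn": "play_rows", "kwargs": {"targets": [0,4,0,0,0,8,0,0,0,12,0,0,0,16,0,0]}}

```text
t: 1.48
tool_pos: [0.3041, 0.8486, 0.258]
orientation: [0.628, 3.063, 0.13]
force: [-0.8, 0.1, -0.7]
opening: 0.0932
gripper_force: 0.0
```

```bash
python3 -c "
from plant import *
s=read_state();print(s['q'],s['tool_pos'],s['orientation'],s['force'])"
```

```text
[1.16770222 1.14129291 0.0229033  0.00535707 1.89334114 0.00336842] [0.30414287 0.8486176  0.25796652] [0.62822992 3.06334045 0.13043917] [-0.8029625   0.06744177 -0.66983081]
```

Request:
{"fn": "play_rows", "kwargs": {"targets": [0,-4,0,0,0,-8,0,0,0,-8,0,0]}}

```text
t: 1.73
tool_pos: [0.287, 0.8083, 0.2539]
orientation: [0.629, 3.064, 0.126]
force: [0.1, 0.6, 1.3]
opening: 0.0926
gripper_force: 0.0
```

```bash
cat >> h.py <<'E'
from scipy.spatial.transform import Rotation as Ro
np.set_printoptions(precision=3,suppress=True)
def go(p=None,ydir=None,off=0.0,s=None):
    """tool shift (cm) to bring the point `off` m behind the TCP to world p, and roll to bring tool y to heading ydir (deg)"""
    s=s or read_state(); R=Ro.from_rotvec(s["orientation"]).as_matrix(); z=R[:,2]
    print("t",round(s["t"],2),"pos",s["tool_pos"],"tilt",round(np.degrees(np.arccos(-z[2])),1),"head",round(np.degrees(np.arctan2(z[1],z[0])),1),"yaxis",R[:,1],"q",s["q"])
    if p is not None: print("shift cm",R.T@(np.asarray(p)+z*off-s["tool_pos"])*100)
    if ydir is not None:
        d=np.array([np.cos(np.radians(ydir)),np.sin(np.radians(ydir)),0]); 
        # horizontal direction perpendicular to z nearest d
        h=np.cross([0,0,1],z); h=h/np.linalg.norm(h); h=h if h@d>0 else -h
        if abs(z[2])>.999: h=d
        v=R.T@h; print("roll",np.degrees(np.arctan2(-v[0],v[1])),"level y heading",np.degrees(np.arctan2(h[1],h[0])))
E
python3 -c "
from h import *
go([.6,-.03,.5],94.5)"
```

```text
t 1.73 pos [0.287 0.808 0.254] tilt 4.6 head 70.5 yaxis [0.393 0.916 0.081] q [1.168 0.83  0.517 0.005 1.714 0.003]
shift cm [-61.64  -62.519 -30.084]
roll -93.73108987340731 level y heading 160.54091328569928
```

Request:
{"fn": "play_rows", "kwargs": {"targets": [-16,-16,-20,0,-16,-16,-20,0,-16,-16,-20,0,-16,-16,-20,0,-16,-16,-20,0,-16,-16,-20,0,-16,-16,-20,0,-16,-16,-20,0], "grip": 7.4}}

```text
t: 2.4
tool_pos: [0.368, 0.5803, 0.4498]
orientation: [0.632, 3.057, 0.14]
force: [0.1, 1.0, 1.0]
opening: 0.0738
gripper_force: 0.0
```

Request:
{"fn": "play_rows", "kwargs": {"targets": [-23,-23,-5,0,-23,-23,-5,0,-23,-23,-5,0,-23,-23,-5,0,-23,-23,-5,0,-23,-23,-5,0,-23,-23,-5,0,-23,-23,-5,0]}}

```text
t: 3.07
tool_pos: [0.4857, 0.2768, 0.4718]
orientation: [0.628, 3.063, 0.128]
force: [0.2, -0.2, 0.1]
opening: 0.0742
gripper_force: 0.0
```

Request:
{"fn": "play_rows", "kwargs": {"targets": [-23,-23,-5,0,-23,-23,-5,0,-23,-23,-5,0,-23,-23,-5,0,-23,-23,-5,0,-23,-23,-5,0,-23,-23,-5,0,-23,-23,-5,0]}}

```text
t: 3.73
tool_pos: [0.6058, -0.0283, 0.5015]
orientation: [0.629, 3.063, 0.126]
force: [0.4, 0.5, -0.2]
opening: 0.0738
gripper_force: 0.0
```

```bash
python3 -c "
from h import *
go([.95,-.05,.6],94.5)"
```

```text
t 3.73 pos [ 0.606 -0.028  0.501] tilt 4.7 head 69.6 yaxis [0.393 0.916 0.081] q [-0.182  0.205  0.891  0.09   2.03  -1.307]
shift cm [-32.458  12.336  -9.009]
roll -92.83314711378691 level y heading 159.63951275378167
```

Request:
{"fn": "play_rows", "kwargs": {"targets": [-33,12.3,-9,0,-33,12.3,-9,0,-33,12.3,-9,0,-33,12.3,-9,0,-33,12.3,-9,0,-33,12.3,-9,0,-33,12.3,-9,0,-33,12.3,-9,0]}}

```text
t: 4.4
tool_pos: [0.7568, -0.035, 0.5004]
orientation: [0.624, 3.035, 0.134]
force: [-0.1, -0.8, 0.3]
opening: 0.0742
gripper_force: 0.0
```

```bash
python3 -c "
from h import *
go([1.2,-.07,.7],94.5)"
```

```text
t 4.4 pos [ 0.757 -0.035  0.5  ] tilt 5.5 head 53.3 yaxis [0.392 0.915 0.093] q [-0.156  0.84   0.025  0.107  2.229 -1.254]
shift cm [-42.522  16.02  -17.621]
roll -76.56842747359356 level y heading 143.3205404028711
```

Request:
{"fn": "play_rows", "kwargs": {"targets": [-42,16,-10,0,-42,16,-10,0,-42,16,-10,0,-42,16,-10,0,-42,16,-10,0,-42,16,-10,0,-42,16,-10,0,-42,16,-10,0]}}

```text
t: 5.07
tool_pos: [0.8128, -0.0346, 0.4433]
orientation: [0.618, 2.995, 0.142]
force: [0.8, 0.8, 0.0]
opening: 0.0739
gripper_force: 0.0
```

```bash
python3 -c "
from h import *
go([1.2,-.07,.6],94.5)"
```

```text
t 5.07 pos [ 0.813 -0.035  0.443] tilt 7.0 head 37.5 yaxis [0.391 0.914 0.107] q [-0.146  0.919  0.023  0.103  2.112 -1.253]
shift cm [-37.781  13.571 -12.058]
roll -60.79087861525848 level y heading 127.45862315543287
```

```bash
python3 -c "
from h import *
s=read_state();s['tool_pos'];go([1.2,-.05,s['tool_pos'][2]],94.5)"
```

```text
t 5.07 pos [ 0.813 -0.035  0.443] tilt 7.0 head 37.5 yaxis [0.391 0.914 0.107] q [-0.146  0.919  0.023  0.103  2.112 -1.253]
shift cm [-36.05   13.728   3.643]
roll -60.79087861525848 level y heading 127.45862315543287
```

Request:
{"fn": "play_rows", "kwargs": {"targets": [-38,14,4,0,-38,14,4,0,-38,14,4,0,-38,14,4,0,-38,14,4,0,-38,14,4,0,-38,14,4,0,-38,14,4,0]}}

```text
t: 5.73
tool_pos: [0.883, -0.0335, 0.3458]
orientation: [0.613, 2.957, 0.15]
force: [0.1, -0.3, -0.1]
opening: 0.074
gripper_force: 0.0
```

```bash
python3 -c "
from h import *
s=read_state();s['tool_pos'];go([1.2,-.05,s['tool_pos'][2]],94.5)"
```

```text
t 5.73 pos [ 0.883 -0.034  0.346] tilt 8.8 head 28.2 yaxis [0.389 0.913 0.121] q [-0.135  1.042  0.023  0.097  1.95  -1.255]
shift cm [-29.539  10.833   4.177]
roll -51.62439041218116 level y heading 118.20079251848517
```

```bash
python3 -c "
from h import *
s=read_state();go(s['tool_pos']+[.4,-.02,.2]);go(s['tool_pos']+[.4,-.02,0])"
```

```text
t 5.73 pos [ 0.883 -0.034  0.346] tilt 8.8 head 28.2 yaxis [0.389 0.913 0.121] q [-0.135  1.042  0.023  0.097  1.95  -1.255]
shift cm [-39.155  16.157 -14.485]
t 5.73 pos [ 0.883 -0.034  0.346] tilt 8.8 head 28.2 yaxis [0.389 0.913 0.121] q [-0.135  1.042  0.023  0.097  1.95  -1.255]
shift cm [-37.245  13.746   5.277]
```

Request:
{"fn": "play_rows", "kwargs": {"targets": [-38,14,6,0,-38,14,6,0,-38,14,6,0,-38,14,6,0,-38,14,6,0,-38,14,6,0,-38,14,6,0,-38,14,6,0]}}

```text
t: 6.4
tool_pos: [0.9341, -0.0321, 0.2637]
orientation: [0.607, 2.916, 0.158]
force: [-0.4, -0.6, -0.3]
opening: 0.074
gripper_force: 0.0
```

```bash
python3 -c "
from h import *
s=read_state();go(s['tool_pos']+[.4,-.02,.2])"
```

```text
t 6.4 pos [ 0.934 -0.032  0.264] tilt 10.9 head 21.9 yaxis [0.387 0.912 0.135] q [-0.126  1.141  0.023  0.095  1.809 -1.257]
shift cm [-39.677  16.355 -12.739]
```

Request:
{"fn": "play_rows", "kwargs": {"targets": [-40,16,-13,0,-40,16,-13,0,-40,16,-13,0,-40,16,-13,0,-40,16,-13,0,-40,16,-13,0,-40,16,-13,0,-40,16,-13,0]}}

```text
t: 7.07
tool_pos: [0.9401, -0.0313, 0.2924]
orientation: [0.601, 2.874, 0.166]
force: [-0.6, 0.0, -0.4]
opening: 0.0741
gripper_force: 0.0
```

```bash
python3 -c "
from h import *
s=read_state();go(s['tool_pos']+[.2,-.02,.4])"
```

```text
t 7.07 pos [ 0.94  -0.031  0.292] tilt 13.2 head 17.5 yaxis [0.384 0.911 0.15 ] q [-0.126  1.111  0.023  0.098  1.796 -1.253]
shift cm [-25.637  11.849 -34.732]
```

Request:
{"fn": "play_rows", "kwargs": {"targets": [-40,15,-4,0,-40,15,-4,0,-40,15,-4,0,-40,15,-4,0,-40,15,-4,0,-40,15,-4,0,-40,15,-4,0,-40,15,-4,0]}}

```text
t: 7.73
tool_pos: [0.9602, -0.0332, 0.2829]
orientation: [0.595, 2.834, 0.174]
force: [-0.7, 0.3, 0.5]
opening: 0.0739
gripper_force: 0.0
```

```bash
python3 -c "
from h import *
s=read_state();go(s['tool_pos']+[.4,-.02,.1])"
```

```text
t 7.73 pos [ 0.96  -0.033  0.283] tilt 15.4 head 14.4 yaxis [0.381 0.91  0.164] q [-0.127  1.126  0.023  0.1    1.74  -1.254]
shift cm [-38.438  15.042   0.524]
```

Request:
{"fn": "play_rows", "kwargs": {"targets": [-3.8,1.5,0,0,-7.6,3,0,0,-11.4,4.5,0,0,-15.2,6,0,0,-19,7.5,0,0,-22.8,9,0,0,-26.6,10.5,0,0,-30.4,12,0,0]}}

```text
t: 8.4
tool_pos: [0.9815, -0.0315, 0.2717]
orientation: [0.588, 2.792, 0.181]
force: [-0.4, 0.4, 1.0]
opening: 0.0742
gripper_force: 0.0
```

```bash
python3 -c "
from h import *
s=read_state();go(s['tool_pos']+[.4,-.02,.1])"
```

```text
t 8.4 pos [ 0.982 -0.031  0.272] tilt 17.8 head 12.1 yaxis [0.376 0.909 0.179] q [-0.123  1.144  0.023  0.101  1.68  -1.252]
shift cm [-38.383  15.02    2.277]
```

Request:
{"fn": "play_rows", "kwargs": {"targets": [-38,15,2,0,-38,15,2,0,-38,15,2,0,-38,15,2,0,-38,15,2,0,-38,15,2,0,-38,15,2,0,-38,15,2,0]}}

```text
t: 9.07
tool_pos: [1.003, -0.0296, 0.2589]
orientation: [0.582, 2.75, 0.189]
force: [-0.1, 0.5, 0.1]
opening: 0.0743
gripper_force: 0.0
```

Request:
{"fn": "play_rows", "kwargs": {"targets": [-38,15,4,0,-38,15,4,0,-38,15,4,0,-38,15,4,0,-38,15,4,0,-38,15,4,0,-38,15,4,0,-38,15,4,0]}}

```text
t: 9.73
tool_pos: [1.0232, -0.0282, 0.2488]
orientation: [0.575, 2.708, 0.196]
force: [-0.3, -0.0, -1.2]
opening: 0.0742
gripper_force: 0.0
```

Request:
{"fn": "play_rows", "kwargs": {"targets": [-38,15,5,0,-38,15,5,0,-38,15,5,0,-38,15,5,0,-38,15,5,0,-38,15,5,0,-38,15,5,0,-38,15,5,0]}}

```text
t: 10.4
tool_pos: [1.0407, -0.0275, 0.2457]
orientation: [0.569, 2.667, 0.203]
force: [0.0, 0.7, 1.0]
opening: 0.074
gripper_force: 0.0
```

Request:
{"fn": "play_rows", "kwargs": {"targets": [-38,15,7,0,-38,15,7,0,-38,15,7,0,-38,15,7,0,-38,15,7,0,-38,15,7,0,-38,15,7,0,-38,15,7,0]}}

```text
t: 11.07
tool_pos: [1.0576, -0.0271, 0.2435]
orientation: [0.563, 2.626, 0.21]
force: [0.2, -0.5, -0.7]
opening: 0.0739
gripper_force: 0.0
```

Request:
{"fn": "play_rows", "kwargs": {"targets": [-38,15,9,0,-38,15,9,0,-38,15,9,0,-38,15,9,0,-38,15,9,0,-38,15,9,0,-38,15,9,0,-38,15,9,0]}}

```text
t: 11.73
tool_pos: [1.0738, -0.0269, 0.2424]
orientation: [0.556, 2.585, 0.217]
force: [0.1, -0.5, -0.2]
opening: 0.0742
gripper_force: 0.0
```

```bash
python3 -c "
from h import *
s=read_state();go([.55,0,.35],94.5)"
```

```text
t 11.73 pos [ 1.074 -0.027  0.242] tilt 29.5 head 6.0 yaxis [0.346 0.905 0.248] q [-0.11   1.213  0.023  0.106  1.401 -1.248]
shift cm [ 38.472 -13.03  -34.889]
roll -30.270591334785482 level y heading 95.99046057189553
```

```bash
cat >> h.py <<'E'
def crop(u,v): return u/4.6+150,v/4.6+185
E
python3 -c "
from h import *
go([.5,-.02,.33],94.5)
d=eyes.read_camera('top')
d['image']
C=[];
for n,c,t in (('L',(185,126),(160,187)),('M',(377,104),(385,170)),('R',(569,96),(600,150))):
    p=at(d,*crop(*c),.076);q=at(d,*crop(*t),.074);C.append(p);v=(q-p)[:2];print(n,p,'tab',np.degrees(np.arctan2(v[1],v[0])),np.hypot(*v))
y=(C[0]-C[2]);print('yaw',np.degrees(np.arctan2(-y[0],y[1])),np.hypot(*y[:2]))
im=d['image'][185:235,370:430,::-1]
cv2.imwrite('pics/coast.png',np.clip(cv2.resize(im,None,fx=10,fy=10,interpolation=cv2.INTER_CUBIC)*1.5,0,255).astype(np.uint8))
"
```

```text
t 11.73 pos [ 1.074 -0.027  0.242] tilt 29.5 head 6.0 yaxis [0.346 0.905 0.248] q [-0.11   1.213  0.023  0.106  1.401 -1.248]
shift cm [ 42.478 -17.067 -35.701]
roll -30.270591334785482 level y heading 95.99046057189553
L [0.603 0.191 0.076] tab 158.3074766267581 0.03217676794470895
M [0.614 0.097 0.076] tab -172.6980606154824 0.032715940271568836
R [0.618 0.002 0.076] tab -150.0839933237908 0.030644223191658854
yaw 4.498720985764279 0.1892869237631652
```

View pics/coast.png

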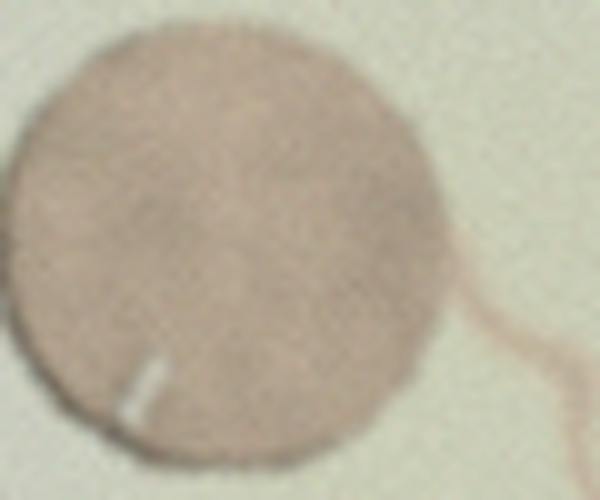

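Request:
{"fn": "play_rows", "kwargs": {"targets": [42.5,-17,-35.7,-30.3,42.5,-17,-35.7,-30.3,42.5,-17,-35.7,-30.3,42.5,-17,-35.7,-30.3,42.5,-17,-35.7,-30.3,42.5,-17,-35.7,-30.3,42.5,-17,-35.7,-30.3,42.5,-17,-35.7,-30.3]}}

```text
t: 12.45
tool_pos: [0.8419, -0.0244, 0.2827]
orientation: [-0.143, 2.623, 0.035]
force: [0.6, 0.2, 1.2]
opening: 0.0739
gripper_force: 0.0
```

```bash
python3 -c "
from h import *
s=read_state();go([.5,-.02,.33],95)
go([.557,-.004,.18],off=.019)"
```

```text
t 12.45 pos [ 0.842 -0.024  0.283] tilt 29.5 head 6.0 yaxis [-0.108  0.994 -0.002] q [-0.144  0.282  1.288  0.139  1.073 -1.859]
shift cm [ 27.189   4.116 -20.862]
roll 0.2554226625411987 level y heading 95.9677811653409
t 12.45 pos [ 0.842 -0.024  0.283] tilt 29.5 head 6.0 yaxis [-0.108  0.994 -0.002] q [-0.144  0.282  1.288  0.139  1.073 -1.859]
shift cm [29.504  5.126 -3.035]
```

Request:
{"fn": "play_rows", "kwargs": {"targets": [27,4,-20.8,0,27,4,-20.8,0,27,4,-20.8,0,27,4,-20.8,0,27,4,-20.8,0,27,4,-20.8,0,27,4,-20.8,0,27,4,-20.8,0]}}

```text
t: 13.12
tool_pos: [0.5122, -0.0199, 0.3293]
orientation: [-0.139, 2.622, 0.035]
force: [-1.5, -1.1, 1.0]
opening: 0.0739
gripper_force: 0.0
```

```bash
python3 -c "
from h import *
s=read_state()
p=np.array([.618,.002,.072]);z=Ro.from_rotvec(s['orientation']).as_matrix()[:,2]
go(p-.09*z,off=.019);go(p,off=.019)"
```

```text
t 13.12 pos [ 0.512 -0.02   0.329] tilt 29.6 head 6.0 yaxis [-0.105  0.994 -0.001] q [-0.275 -0.67   2.04   0.191  1.292 -1.96 ]
shift cm [ 3.347  1.087 20.585]
t 13.12 pos [ 0.512 -0.02   0.329] tilt 29.6 head 6.0 yaxis [-0.105  0.994 -0.001] q [-0.275 -0.67   2.04   0.191  1.292 -1.96 ]
shift cm [ 3.347  1.087 29.585]
```

Request:
{"fn": "play_rows", "kwargs": {"targets": [3.3,1.1,20,0,3.3,1.1,20,0,3.3,1.1,20,0,3.3,1.1,20,0,3.3,1.1,20,0,3.3,1.1,20,0,3.3,1.1,20,0]}}

```text
t: 13.7
tool_pos: [0.5805, -0.0014, 0.136]
orientation: [-0.139, 2.629, 0.038]
force: [-0.6, 0.0, 0.4]
opening: 0.074
gripper_force: 0.0
```

```bash
python3 -c "
from h import *
p=np.array([.618,.002,.072])
go(p,95,off=.019)
d=eyes.read_camera('top');a=cv2.resize(d['image'][150:300,130:350,::-1],None,fx=3.6,fy=3.6,interpolation=cv2.INTER_CUBIC)
cv2.imwrite('pics/c2.png',np.clip(a*1.5,0,255).astype(np.uint8))
s=read_state();print(proj(d,s['tool_pos']),s['force'])"
```

```text
t 13.7 pos [ 0.581 -0.001  0.136] tilt 29.2 head 6.2 yaxis [-0.105  0.994  0.001] q [-0.182 -0.345  2.173  0.19   0.832 -1.952]
shift cm [-0.161 -0.064  9.322]
roll -0.15944861692876977 level y heading 96.19232175892924
(np.float64(275.03250496230766), np.float64(218.47942629402644)) [0.516 0.445 1.249]
```

View pics/c2.png

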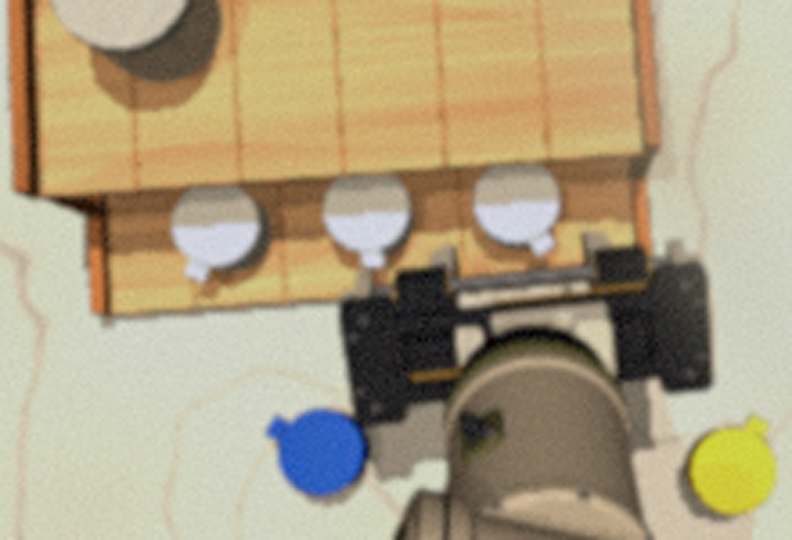

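Request:
{"fn": "play_rows", "kwargs": {"targets": [-0.1,-0.1,3,0,-0.2,-0.1,5.5,0,-0.2,-0.1,7.5,0,-0.2,-0.1,8.8,0,-0.2,-0.1,9.3,0,-0.2,-0.1,9.3,0]}}

```text
t: 14.25
tool_pos: [0.6313, 0.0015, 0.0613]
orientation: [-0.138, 2.62, 0.035]
force: [0.1, 0.5, 0.7]
opening: 0.074
gripper_force: 0.0
```

Request:
{"fn": "play_rows", "kwargs": {"targets": [0,0,0,0,0,0,0,0,0,0,0,0,0,0,0,0,0,0,0,0], "grip": 4.5, "grip_force": 25}}

```text
t: 14.67
tool_pos: [0.6308, 0.0019, 0.0607]
orientation: [-0.138, 2.621, 0.035]
force: [-3.9, 0.8, 7.2]
opening: 0.0543
gripper_force: 25.0
```

```bash
cat > f.py <<'E'
from h import *
F=[];Z=[];t=[]
for i in range(6):
    s=read_state();F.append(np.r_[s["force"],s["wrist_torque"],s["joint_torque"][1:3]]);eyes.read_camera("top")
s=read_state();print("opening",s["opening"],s["gripper_force"],"F,T,jt",np.mean(F,0),"sd",np.std(F,0)[:3])
E
python3 f.py; python3 -c "
from h import *
s=read_state();go(s['tool_pos']+[0,0,.02])"
```

```text
opening 0.05436552508917086 25.001392364501953 F,T,jt [ -4.029   0.258   7.752   0.206   0.242   0.099 -37.766 -42.964] sd [0.551 0.304 0.581]
t 14.97 pos [0.631 0.002 0.061] tilt 29.7 head 5.9 yaxis [-0.105  0.994 -0.001] q [-0.154 -0.077  2.1    0.217  0.626 -1.975]
shift cm [-0.99  -0.002 -1.738]
```

Request:
{"fn": "play_rows", "kwargs": {"targets": [-0.4,0,-0.6,0,-0.8,0,-1.3,0,-1.2,0,-2.1,0,-1.2,0,-2.1,0,-1.2,0,-2.1,0]}}

```text
t: 15.38
tool_pos: [0.6306, 0.0018, 0.0843]
orientation: [-0.138, 2.621, 0.035]
force: [-1.1, -0.4, -1.9]
opening: 0.0541
gripper_force: 25.0
```

```bash
python3 f.py; python3 -c "
from h import *
s=read_state();go(s['tool_pos']-[0,0,.02])
d=eyes.read_camera('top');e=eyes.read_camera('scene')
a=cv2.resize(d['image'][165:275,170:350,::-1],None,fx=4.4,fy=4.4,interpolation=cv2.INTER_CUBIC)
cv2.imwrite('pics/c3.png',np.clip(a*1.5,0,255).astype(np.uint8))"
```

```text
opening 0.054647633661392366 24.999862611293793 F,T,jt [ -0.351   0.054  -1.773  -0.004   0.366  -0.014 -42.06  -48.137] sd [0.474 0.778 0.159]
t 15.68 pos [0.629 0.002 0.082] tilt 29.5 head 6.0 yaxis [-0.105  0.994  0.   ] q [-0.154 -0.116  2.09   0.202  0.678 -1.956]
shift cm [ 0.983 -0.     1.742]
```

View pics/c3.png

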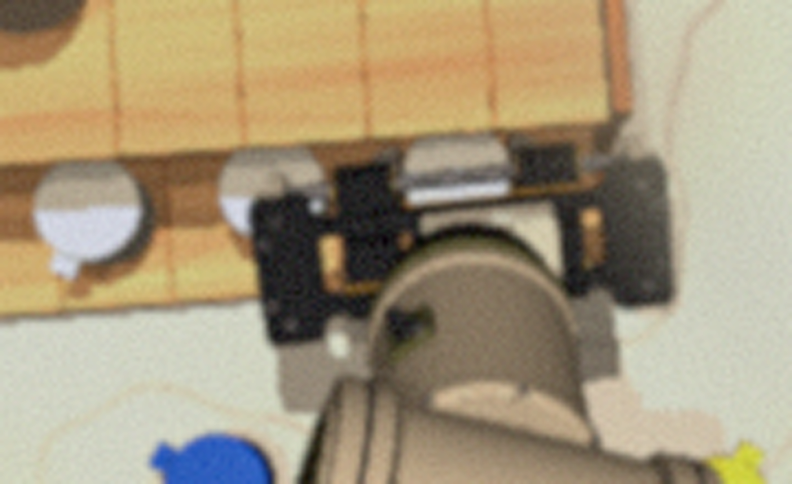

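R is held and hangs clear between the fingers in the picture. It weighs about 1.8 N, so it is the used-up one, and I'll confirm with more samples on the way. Next I pull it out forwards and lift it.

```bash
python3 -c "
from h import *
s=read_state();P=s['tool_pos']
go(P+[-.055,-.005,.005]);go(P+[-.055,-.005,.125])
d=eyes.read_camera('top');c=at(d,392.8,209,.01);m=at(d,384.5,224,.0125);v=m-c;print(c,m,np.degrees(np.arctan2(v[1],v[0])),np.hypot(*v[:2]))
"
```

```text
t 15.78 pos [0.63  0.002 0.082] tilt 29.5 head 6.0 yaxis [-0.105  0.994 -0.   ] q [-0.154 -0.116  2.089  0.202  0.678 -1.956]
shift cm [ 4.562  0.079 -3.152]
t 15.78 pos [0.63  0.002 0.082] tilt 29.5 head 6.0 yaxis [-0.105  0.994 -0.   ] q [-0.154 -0.116  2.089  0.202  0.678 -1.956]
shift cm [ -1.342   0.078 -13.599]
[ 0.619 -0.285  0.01 ] [ 0.582 -0.264  0.012] 149.25290767486405 0.04272870420314729
```

Request:
{"fn": "play_rows", "kwargs": {"targets": [1.5,0,-1,0,3,0.1,-2.1,0,4.6,0.1,-3.1,0,4.6,0.1,-3.1,0,3,0.1,-6,0,1,0.1,-9.5,0,-1.3,0.1,-13.6,0,-1.3,0.1,-13.6,0]}}

```text
t: 16.5
tool_pos: [0.5789, -0.0036, 0.2186]
orientation: [-0.138, 2.61, 0.032]
force: [2.3, 0.1, -0.0]
opening: 0.0541
gripper_force: 25.0
```

```bash
python3 f.py; python3 -c "
from h import *
go([.619,-.285,.171],off=.019)"
```

```text
opening 0.05469532264292151 24.99974548816681 F,T,jt [  0.185  -0.117  -1.622  -0.013   0.351  -0.006 -30.782 -52.87 ] sd [1.151 0.404 0.814]
t 16.8 pos [ 0.573 -0.003  0.204] tilt 29.3 head 6.1 yaxis [-0.105  0.994  0.001] q [-0.189 -0.44   2.114  0.172  0.982 -1.924]
shift cm [  0.222 -28.574   5.583]
```

Request:
{"fn": "play_rows", "kwargs": {"targets": [0.1,-3.6,0.7,0,0.1,-7.2,1.4,0,0.2,-10.8,2.1,0,0.2,-14.4,2.8,0,0.2,-18,3.5,0,0.2,-21.6,4.2,0,0.2,-25.2,4.9,0,0.2,-28.6,5.6,0]}}

```text
t: 17.47
tool_pos: [0.629, -0.286, 0.1546]
orientation: [-0.136, 2.626, 0.039]
force: [0.1, 0.4, -0.8]
opening: 0.0539
gripper_force: 25.0
```

Request:
{"fn": "play_rows", "kwargs": {"targets": [1,0,1.7,0,2,0,3.5,0,3.2,0,5.6,0,3.2,0,5.6,0,3.2,0,5.6,0]}}

```text
t: 17.88
tool_pos: [0.6275, -0.2828, 0.0893]
orientation: [-0.136, 2.629, 0.042]
force: [0.5, -0.2, -0.4]
opening: 0.0545
gripper_force: 25.0
```

```bash
python3 -c "
from h import *
go([.619,-.285,.069],95,off=.019)
d=eyes.read_camera('scene');a=cv2.resize(d['image'][90:230,120:320,::-1],None,fx=4,fy=4,interpolation=cv2.INTER_CUBIC)
cv2.imwrite('pics/c4.png',np.clip(a*1.5,0,255).astype(np.uint8))"
```

```text
t 17.88 pos [ 0.628 -0.283  0.089] tilt 29.2 head 6.5 yaxis [-0.105  0.995  0.005] q [-0.695  0.126  1.831  0.478  0.875 -2.622]
shift cm [ 1.75  -0.139  3.244]
roll -0.5861574439697502 level y heading 96.51611186888042
```

View pics/c4.png

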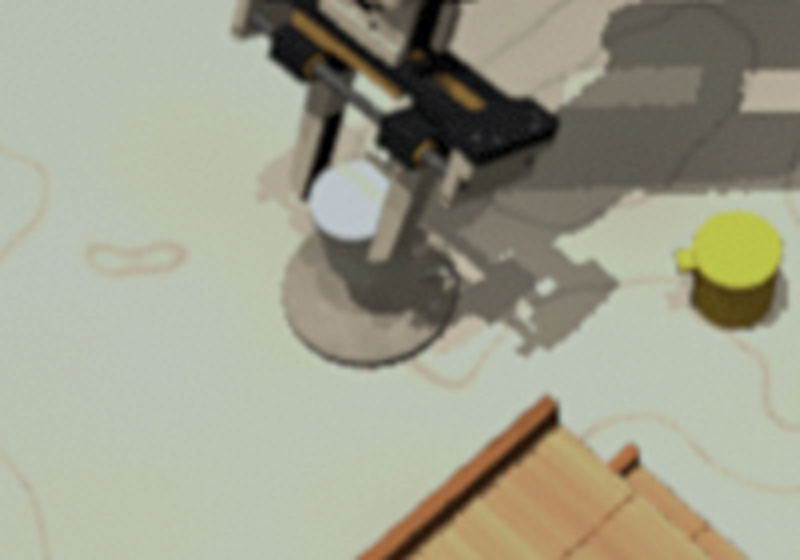

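Request:
{"fn": "play_rows", "kwargs": {"targets": [0.6,0,1,0,1.1,-0.1,2,0,1.5,-0.1,2.7,0,1.7,-0.1,3.1,0,1.7,-0.1,3.1,0,1.7,-0.1,3.1,0]}}

```text
t: 18.43
tool_pos: [0.6309, -0.2846, 0.0584]
orientation: [-0.136, 2.626, 0.035]
force: [-0.1, 0.3, -1.7]
opening: 0.0539
gripper_force: 25.0
```

Request:
{"fn": "play_rows", "kwargs": {"targets": [0.1,0,0.1,0,0.1,0,0.2,0,0.1,0,0.2,0]}}

```text
t: 18.68
tool_pos: [0.6316, -0.2848, 0.0571]
orientation: [-0.135, 2.626, 0.034]
force: [-0.2, 0.5, -2.0]
opening: 0.0543
gripper_force: 25.0
```

```bash
python3 f.py;python3 -c "
from h import *
go([.619,-.285,.069],95,off=.019)"
```

```text
opening 0.054369722632132605 24.999797344207764 F,T,jt [  0.168   0.017  -1.609   0.007   0.355  -0.012 -54.902 -45.534] sd [0.255 0.412 0.446]
t 18.98 pos [ 0.631 -0.285  0.057] tilt 29.4 head 5.8 yaxis [-0.103  0.995 -0.001] q [-0.691  0.18   1.839  0.502  0.812 -2.657]
shift cm [0.486 0.099 0.235]
roll 0.10406940539656752 level y heading 95.7927966933135
```

Request:
{"fn": "play_rows", "kwargs": {"targets": [0.2,0,0.2,0.8,0.2,0,0.3,1.5,0.3,0,0.5,1.5,0.3,0,0.5,1.5]}}

```text
t: 19.32
tool_pos: [0.6315, -0.2847, 0.051]
orientation: [-0.1, 2.628, 0.043]
force: [0.7, -0.4, -1.3]
opening: 0.0544
gripper_force: 25.0
```

```bash
python3 f.py;python3 -c "
from h import *
go([.619,-.285,.069],95,off=.019)"
```

```text
opening 0.05463547366511911 24.999815225601196 F,T,jt [  0.352   0.26   -0.076   0.031   0.272   0.014 -54.256 -44.511] sd [0.326 0.34  0.765]
t 19.62 pos [ 0.631 -0.285  0.051] tilt 29.4 head 5.8 yaxis [-0.08   0.997  0.012] q [-0.691  0.189  1.841  0.507  0.802 -2.639]
shift cm [ 0.184  0.095 -0.273]
roll -1.3935752005234319 level y heading 95.79061656092769
```

Request:
{"fn": "play_rows", "kwargs": {"targets": [0.05,0,0.1,0,0.1,0,0.2,0,0.1,0,0.2,0]}}

```text
t: 19.87
tool_pos: [0.6326, -0.2848, 0.0511]
orientation: [-0.102, 2.625, 0.043]
force: [-6.4, 5.0, 14.9]
opening: 0.054
gripper_force: 25.0
```

Request:
{"fn": "play_rows", "kwargs": {"targets": [0,0,0,0,0,0,0,0,0,0,0,0,0,0,0,0], "grip": 7.6}}

```text
t: 20.2
tool_pos: [0.6311, -0.2846, 0.0483]
orientation: [-0.101, 2.628, 0.044]
force: [0.2, -0.0, -0.4]
opening: 0.0744
gripper_force: 0.0
```

Request:
{"fn": "play_rows", "kwargs": {"targets": [0,0,-2,0,0,0,-4,0,0,0,-7,0,0,0,-11,0,0,0,-15,0,0,0,-19,0,0,0,-22,0,0,0,-22,0]}}

```text
t: 20.87
tool_pos: [0.5244, -0.2984, 0.2485]
orientation: [-0.102, 2.621, 0.032]
force: [0.4, -0.3, 0.8]
opening: 0.0762
gripper_force: 0.0
```

```bash
python3 -c "
from h import *
s=read_state();go(s['tool_pos']+[-.3,.0,.1],95);go(s['tool_pos']+[-.3,.0,0],95)
d=eyes.read_camera('top');a=cv2.resize(d['image'][150:290,270:450,::-1],None,fx=4.2,fy=4.2,interpolation=cv2.INTER_CUBIC)
cv2.imwrite('pics/c5.png',np.clip(a*1.5,0,255).astype(np.uint8))"
```

```text
t 20.87 pos [ 0.524 -0.298  0.249] tilt 29.7 head 4.8 yaxis [-0.078  0.997  0.004] q [-0.86  -0.244  1.884  0.443  1.213 -2.605]
shift cm [ 21.026   2.383 -23.5  ]
roll -0.4048581293038734 level y heading 94.84148358376626
t 20.87 pos [ 0.524 -0.298  0.249] tilt 29.7 head 4.8 yaxis [-0.078  0.997  0.004] q [-0.86  -0.244  1.884  0.443  1.213 -2.605]
shift cm [ 25.981   2.348 -14.814]
roll -0.4048581293038734 level y heading 94.84148358376626
```

View pics/c5.png

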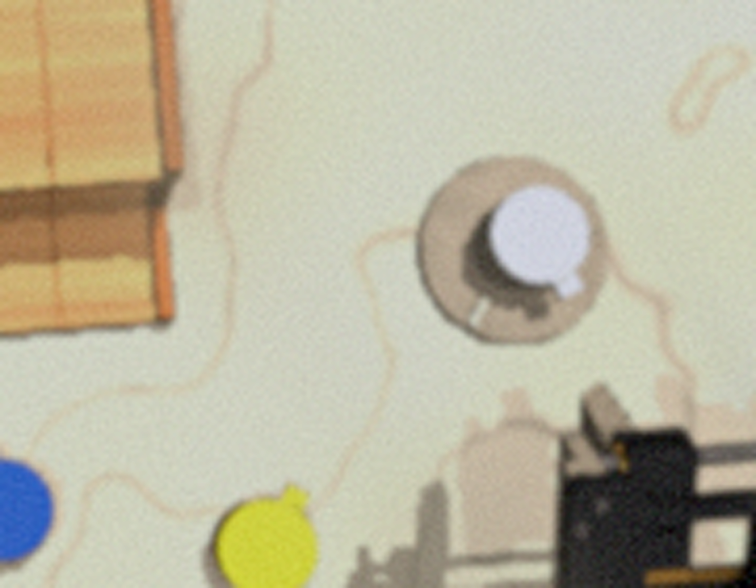

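```bash
python3 -c "
from h import *
go([.45,.035,.33])
d=eyes.read_camera('top')
p=at(d,541/4.2+270,235/4.2+150,.066);t=at(d,570/4.2+270,285/4.2+150,.063);c=at(d,513/4.2+270,249/4.2+150,.01);m=at(d,480/4.2+270,312/4.2+150,.0125)
a=lambda v:np.degrees(np.arctan2(v[1],v[0]))
print(p,c,a(t-p),np.linalg.norm((t-p)[:2]),a(m-c))"
```

```text
t 20.92 pos [ 0.524 -0.298  0.245] tilt 29.6 head 5.1 yaxis [-0.078  0.997  0.006] q [-0.859 -0.241  1.887  0.443  1.21  -2.605]
shift cm [ 0.111 33.807 -9.573]
[ 0.619 -0.285  0.066] [ 0.618 -0.284  0.01 ] -149.87157412371357 0.03140381609784983 150.5097472801022
```

Request:
{"fn": "play_rows", "kwargs": {"targets": [0,34,-9.6,0,0,34,-9.6,0,0,34,-9.6,0,0,34,-9.6,0,0,34,-9.6,0,0,34,-9.6,0,0,34,-9.6,0,0,34,-9.6,0]}}

```text
t: 21.63
tool_pos: [0.4533, 0.0212, 0.3217]
orientation: [-0.099, 2.63, 0.044]
force: [0.6, 1.6, -0.7]
opening: 0.0761
gripper_force: 0.0
```

```bash
python3 -c "
from h import *
s=read_state();go(s['tool_pos']+[-.36,0,.18])"
```

```text
t 21.63 pos [0.453 0.021 0.322] tilt 29.3 head 5.9 yaxis [-0.079  0.997  0.013] q [-0.182 -0.876  2.162  0.141  1.365 -1.823]
shift cm [ 22.541   3.075 -33.203]
```

Request:
{"fn": "play_rows", "kwargs": {"targets": [22.5,3,-33,0,22.5,3,-33,0,22.5,3,-33,0,22.5,3,-33,0,22.5,3,-33,0,22.5,3,-33,0,22.5,3,-33,0,22.5,3,-33,0]}}

```text
t: 22.3
tool_pos: [0.365, 0.0203, 0.5077]
orientation: [-0.104, 2.666, 0.046]
force: [0.2, 0.3, -0.1]
opening: 0.0758
gripper_force: 0.0
```

```bash
python3 -c "
from h import *
s=read_state();go(s['tool_pos']+[-.36,0,.18])"
```

```text
t 22.3 pos [0.365 0.02  0.508] tilt 27.2 head 6.3 yaxis [-0.082  0.997  0.015] q [-0.261 -0.89   1.796  0.171  1.787 -1.836]
shift cm [ 23.725   3.212 -32.354]
```

```bash
python3 -c "
from h import *
s=read_state();go(s['tool_pos']+[-.4,0,0])"
```

```text
t 22.3 pos [0.365 0.02  0.508] tilt 27.2 head 6.3 yaxis [-0.082  0.997  0.015] q [-0.261 -0.89   1.796  0.171  1.787 -1.836]
shift cm [ 35.491   3.273 -18.157]
```

Request:
{"fn": "play_rows", "kwargs": {"targets": [35,3.5,-18,0,35,3.5,-18,0,35,3.5,-18,0,35,3.5,-18,0,35,3.5,-18,0,35,3.5,-18,0,35,3.5,-18,0,35,3.5,-18,0]}}

```text
t: 22.97
tool_pos: [0.2513, 0.0334, 0.6293]
orientation: [-0.104, 2.702, 0.04]
force: [0.4, 0.2, 0.3]
opening: 0.076
gripper_force: 0.0
```

```bash
python3 -c "
from h import *
s=read_state();go(s['tool_pos']+[-.4,0,0])"
```

```text
t 22.97 pos [0.251 0.033 0.629] tilt 25.1 head 6.1 yaxis [-0.08   0.997  0.012] q [-0.402 -0.89   1.494  0.247  2.135 -1.875]
shift cm [ 36.122   3.182 -16.884]
```

```bash
python3 -c "
from h import *
s=read_state();go([.42,.03,.30]);go(s['tool_pos']+[-.4,0,-.15])"
```

```text
t 22.97 pos [0.251 0.033 0.629] tilt 25.1 head 6.1 yaxis [-0.08   0.997  0.012] q [-0.402 -0.89   1.494  0.247  2.135 -1.875]
shift cm [-1.244 -2.085 36.921]
t 22.97 pos [0.251 0.033 0.629] tilt 25.1 head 6.1 yaxis [-0.08   0.997  0.012] q [-0.402 -0.89   1.494  0.247  2.135 -1.875]
shift cm [42.486  3.    -3.302]
```

Request:
{"fn": "play_rows", "kwargs": {"targets": [-1.2,-2,37,0,-1.2,-2,37,0,-1.2,-2,37,0,-1.2,-2,37,0,-1.2,-2,37,0,-1.2,-2,37,0,-1.2,-2,37,0,-1.2,-2,37,0]}}

```text
t: 23.63
tool_pos: [0.4156, 0.0329, 0.3439]
orientation: [-0.106, 2.707, 0.04]
force: [0.3, -0.9, 0.6]
opening: 0.0761
gripper_force: 0.0
```

Request:
{"fn": "play_rows", "kwargs": {"targets": [42,3,-3,0,42,3,-3,0,42,3,-3,0,42,3,-3,0,42,3,-3,0,42,3,-3,0]}}

```text
t: 24.13
tool_pos: [0.4053, 0.0535, 0.318]
orientation: [-0.105, 2.741, 0.032]
force: [0.3, 0.4, 0.4]
opening: 0.0758
gripper_force: 0.0
```

```bash
python3 -c "
from h import *
s=read_state();go(s['tool_pos']+[-.4,0,0])"
```

```text
t 24.13 pos [0.405 0.054 0.318] tilt 22.9 head 5.6 yaxis [-0.078  0.997  0.008] q [-0.046 -0.893  2.142  0.056  1.496 -1.686]
shift cm [ 36.752   3.129 -15.475]
```

Request:
{"fn": "play_rows", "kwargs": {"targets": [42,3,-2,0,42,3,-2,0,42,3,-2,0,42,3,-2,0,42,3,-2,0,42,3,-2,0,42,3,-2,0,42,3,-2,0]}}

```text
t: 24.8
tool_pos: [0.3779, 0.1219, 0.2652]
orientation: [-0.103, 2.779, 0.012]
force: [-0.3, -0.8, -0.1]
opening: 0.0762
gripper_force: 0.0
```

Request:
{"fn": "play_rows", "kwargs": {"targets": [42,3,0,0,42,3,0,0,42,3,0,0,42,3,0,0,42,3,0,0,42,3,0,0,42,3,0,0,42,3,0,0]}}

```text
t: 25.47
tool_pos: [0.2372, 0.2497, 0.1763]
orientation: [-0.096, 2.792, -0.024]
force: [-0.1, 0.1, -0.4]
opening: 0.0757
gripper_force: 0.0
```

Request:
{"fn": "play_rows", "kwargs": {"targets": [42,3,1,0,42,3,1,0,42,3,1,0,42,3,1,0,42,3,1,0,42,3,1,0,42,3,1,0,42,3,1,0]}}

```text
t: 26.13
tool_pos: [-0.0678, 0.2551, 0.0578]
orientation: [-0.097, 2.795, -0.02]
force: [-0.3, 1.3, 0.6]
opening: 0.0758
gripper_force: 0.0
```

```bash
python3 -c "
from h import *
s=read_state();go(s['tool_pos']+[-.4,0,-.15])"
```

```text
t 26.13 pos [-0.068  0.255  0.058] tilt 19.8 head -0.4 yaxis [-0.065  0.998 -0.026] q [ 2.063 -0.553  2.418 -0.303  1.453  0.486]
shift cm [42.612  2.975  0.598]
```

```bash
python3 -c "
from h import *
s=read_state();go([.3,.3,.3]);
s['tool_pos']=np.array([.3,.3,.3]);go([.415,-.01,.33],s=s)"
```

```text
t 26.13 pos [-0.068  0.255  0.058] tilt 19.8 head -0.4 yaxis [-0.065  0.998 -0.026] q [ 2.063 -0.553  2.418 -0.303  1.453  0.486]
shift cm [-43.011   1.477 -10.373]
t 26.13 pos [0.3 0.3 0.3] tilt 19.8 head -0.4 yaxis [-0.065  0.998 -0.026] q [ 2.063 -0.553  2.418 -0.303  1.453  0.486]
shift cm [ -9.651 -31.746   1.141]
```

Request:
{"fn": "play_rows", "kwargs": {"targets": [-3,2,-4,0,-8,4,-9,0,-43,2,-12,0,-43,2,-12,0,-43,2,-12,0,-43,2,-12,0,-43,2,-12,0,-43,2,-12,0]}}

```text
t: 26.8
tool_pos: [0.1814, 0.299, 0.2528]
orientation: [-0.096, 2.792, -0.022]
force: [-0.6, 0.9, 0.8]
opening: 0.076
gripper_force: 0.0
```

```bash
python3 -c "
from h import *
s=read_state();go([.415,-.005,.33])"
```

```text
t 26.8 pos [0.181 0.299 0.253] tilt 20.0 head -0.6 yaxis [-0.064  0.998 -0.027] q [ 1.229 -0.765  2.183 -0.329  1.604 -0.442]
shift cm [-22.416 -32.038   0.827]
```

Request:
{"fn": "play_rows", "kwargs": {"targets": [-22.4,-32,0.8,0,-22.4,-32,0.8,0,-22.4,-32,0.8,0,-22.4,-32,0.8,0,-22.4,-32,0.8,0,-22.4,-32,0.8,0,-22.4,-32,0.8,0,-22.4,-32,0.8,0]}}

```text
t: 27.47
tool_pos: [0.3761, 0.082, 0.316]
orientation: [-0.096, 2.791, -0.027]
force: [0.0, 0.1, 0.8]
opening: 0.076
gripper_force: 0.0
```

Request:
{"fn": "play_rows", "kwargs": {"targets": [-6,-8,0.2,0,-6,-8,0.2,0,-6,-8,0.2,0]}}

```text
t: 27.72
tool_pos: [0.4392, 0.0036, 0.3372]
orientation: [-0.091, 2.791, -0.031]
force: [-0.5, 1.4, 0.3]
opening: 0.0764
gripper_force: 0.0
```

```bash
cat > u.py <<'E'
from h import *
s=read_state();P=s["tool_pos"];r=np.hypot(*P[:2])
go(P+[-.4*P[0]/r,-.4*P[1]/r,-.15])
E
python3 u.py
```

```text
t 27.72 pos [0.439 0.004 0.337] tilt 20.0 head -1.8 yaxis [-0.059  0.998 -0.033] q [-0.141 -0.718  2.005  0.038  1.507 -1.773]
shift cm [42.643  2.532  0.398]
```

Request:
{"fn": "play_rows", "kwargs": {"targets": [42.5,2.5,0,0,42.5,2.5,0,0,42.5,2.5,0,0,42.5,2.5,0,0,42.5,2.5,0,0,42.5,2.5,0,0]}}

```text
t: 28.22
tool_pos: [0.3788, 0.0138, 0.2901]
orientation: [-0.098, 2.834, -0.03]
force: [-0.1, 0.1, -0.9]
opening: 0.0761
gripper_force: 0.0
```

```bash
python3 u.py
```

```text
t 28.22 pos [0.379 0.014 0.29 ] tilt 17.6 head -2.0 yaxis [-0.064  0.997 -0.031] q [-0.127 -0.892  2.171  0.028  1.557 -1.763]
shift cm [42.631  1.588  2.245]
```

Request:
{"fn": "play_rows", "kwargs": {"targets": [42.5,0,0,0,42.5,0,0,0,42.5,0,0,0,42.5,0,0,0,42.5,0,0,0,42.5,0,0,0]}}

```text
t: 28.72
tool_pos: [0.3676, 0.0096, 0.2542]
orientation: [-0.097, 2.878, -0.032]
force: [0.2, 0.1, -0.9]
opening: 0.0762
gripper_force: 0.0
```

```bash
python3 u.py
```

```text
t 28.72 pos [0.368 0.01  0.254] tilt 15.0 head -2.8 yaxis [-0.063  0.998 -0.03 ] q [-0.137 -0.892  2.228  0.023  1.544 -1.773]
shift cm [42.475  1.945  4.135]
```

Request:
{"fn": "play_rows", "kwargs": {"targets": [42,0.3,-2,0,42,0.3,-2,0,42,0.3,-2,0,42,0.3,-2,0,42,0.3,-2,0,42,0.3,-2,0,42,0.3,-2,0]}}

```text
t: 29.3
tool_pos: [0.3551, 0.0052, 0.2263]
orientation: [-0.098, 2.92, -0.032]
force: [0.6, -0.1, 0.6]
opening: 0.0764
gripper_force: 0.0
```

```bash
python3 u.py
```

```text
t 29.3 pos [0.355 0.005 0.226] tilt 12.7 head -3.8 yaxis [-0.064  0.998 -0.029] q [-0.15  -0.892  2.272  0.018  1.541 -1.786]
shift cm [42.245  2.402  5.881]
```

Request:
{"fn": "play_rows", "kwargs": {"targets": [42,1.3,-2,0,42,1.3,-2,0,42,1.3,-2,0,42,1.3,-2,0,42,1.3,-2,0,42,1.3,-2,0,42,1.3,-2,0,42,1.3,-2,0]}}

```text
t: 29.97
tool_pos: [0.3411, 0.0059, 0.1944]
orientation: [-0.099, 2.961, -0.034]
force: [-0.8, -0.2, 0.7]
opening: 0.076
gripper_force: 0.0
```

```bash
python3 u.py
```

```text
t 29.97 pos [0.341 0.006 0.194] tilt 10.3 head -5.3 yaxis [-0.064  0.998 -0.028] q [-0.144 -0.892  2.323  0.009  1.531 -1.781]
shift cm [41.967  2.299  7.65 ]
```

Request:
{"fn": "play_rows", "kwargs": {"targets": [41,1.5,-6,0,41,1.5,-6,0,41,1.5,-6,0,41,1.5,-6,0,41,1.5,-6,0,41,1.5,-6,0,41,1.5,-6,0,41,1.5,-6,0]}}

```text
t: 30.63
tool_pos: [0.3249, 0.0132, 0.1933]
orientation: [-0.099, 3.003, -0.037]
force: [-0.1, -0.9, 0.0]
opening: 0.0763
gripper_force: 0.0
```

```bash
python3 u.py
```

```text
t 30.63 pos [0.325 0.013 0.193] tilt 7.9 head -8.2 yaxis [-0.064  0.998 -0.029] q [-0.112 -0.892  2.321 -0.004  1.574 -1.749]
shift cm [41.645  1.368  9.427]
```

Request:
{"fn": "play_rows", "kwargs": {"targets": [41,0.2,-4,0,41,0.2,-4,0,41,0.2,-4,0,41,0.2,-4,0,41,0.2,-4,0,41,0.2,-4,0,41,0.2,-4,0,41,0.2,-4,0]}}

```text
t: 31.3
tool_pos: [0.3084, 0.0195, 0.1905]
orientation: [-0.099, 3.045, -0.042]
force: [0.8, -0.4, -0.1]
opening: 0.0764
gripper_force: 0.0
```

```bash
python3 u.py
```

```text
t 31.3 pos [0.308 0.02  0.191] tilt 5.6 head -14.4 yaxis [-0.064  0.998 -0.03 ] q [-0.083 -0.892  2.323 -0.016  1.614 -1.72 ]
shift cm [41.223  0.476 11.2  ]
```

Request:
{"fn": "play_rows", "kwargs": {"targets": [41,-1.3,-1,0,41,-1.3,-1,0,41,-1.3,-1,0,41,-1.3,-1,0,41,-1.3,-1,0,41,-1.3,-1,0,41,-1.3,-1,0,41,-1.3,-1,0]}}

```text
t: 31.97
tool_pos: [0.2924, 0.0214, 0.1772]
orientation: [-0.099, 3.088, -0.048]
force: [0.3, -0.7, 0.1]
opening: 0.0761
gripper_force: 0.0
```

```bash
python3 u.py
```

```text
t 31.97 pos [0.292 0.021 0.177] tilt 3.5 head -29.0 yaxis [-0.063  0.997 -0.033] q [-0.069 -0.892  2.345 -0.026  1.634 -1.707]
shift cm [40.712  0.113 12.943]
```

Request:
{"fn": "play_rows", "kwargs": {"targets": [41,-1.5,1,0,41,-1.5,1,0,41,-1.5,1,0,41,-1.5,1,0,41,-1.5,1,0,41,-1.5,1,0,41,-1.5,1,0,41,-1.5,1,0]}}

```text
t: 32.63
tool_pos: [0.2753, 0.0276, 0.1551]
orientation: [-0.1, 3.129, -0.056]
force: [0.0, 0.2, 0.2]
opening: 0.0762
gripper_force: 0.0
```

```bash
python3 -c "
from h import *
go([.45,-.2,.3]);go([.615,-.282,.16])"
```

```text
t 32.63 pos [0.275 0.028 0.155] tilt 2.1 head -72.2 yaxis [-0.063  0.997 -0.036] q [-0.038 -0.892  2.384 -0.035  1.637 -1.675]
shift cm [-16.111 -24.332 -13.472]
t 32.63 pos [0.275 0.028 0.155] tilt 2.1 head -72.2 yaxis [-0.063  0.997 -0.036] q [-0.038 -0.892  2.384 -0.035  1.637 -1.675]
shift cm [-31.925 -33.049   1.   ]
```

Request:
{"fn": "play_rows", "kwargs": {"targets": [-20,-20.5,-4,0,-20,-20.5,-4,0,-20,-20.5,-4,0,-20,-20.5,-4,0,-20,-20.5,-4,0,-20,-20.5,-4,0,-20,-20.5,-4,0]}}

```text
t: 33.22
tool_pos: [0.489, -0.1647, 0.2042]
orientation: [-0.099, 3.13, -0.056]
force: [-0.5, -0.1, 0.8]
opening: 0.0761
gripper_force: 0.0
```

Request:
{"fn": "play_rows", "kwargs": {"targets": [-12,-12.5,5,0,-12,-12.5,5,0,-12,-12.5,5,0,-12,-12.5,5,0,-12,-12.5,5,0,-12,-12.5,5,0]}}

```text
t: 33.72
tool_pos: [0.6159, -0.2833, 0.1562]
orientation: [-0.097, 3.133, -0.054]
force: [-0.4, 0.6, -0.5]
opening: 0.0761
gripper_force: 0.0
```

```bash
python3 -c "
from h import *
go([.619,-.285,.061],off=.019)"
```

```text
t 33.72 pos [ 0.616 -0.283  0.156] tilt 2.0 head -77.7 yaxis [-0.062  0.997 -0.034] q [-0.492  0.351  1.346 -0.027  1.421 -2.121]
shift cm [-0.245  0.142 11.42 ]
```

Request:
{"fn": "play_rows", "kwargs": {"targets": [-0.2,0.1,3.5,0,-0.2,0.1,7,0,-0.2,0.1,9.5,0,-0.2,0.1,11,0,-0.2,0.1,11.4,0,-0.2,0.1,11.4,0]}}

```text
t: 34.22
tool_pos: [0.6181, -0.2839, 0.0457]
orientation: [-0.1, 3.131, -0.055]
force: [-0.2, 1.4, 0.5]
opening: 0.0763
gripper_force: 0.0
```

Request:
{"fn": "play_rows", "kwargs": {"targets": [0,0,0,0,0,0,0,0,0,0,0,0,0,0,0,0,0,0,0,0], "grip": 4.5, "grip_force": 15}}

```text
t: 34.63
tool_pos: [0.62, -0.2853, 0.0483]
orientation: [-0.099, 3.127, -0.059]
force: [-0.3, -0.2, 6.3]
opening: 0.0545
gripper_force: 15.0
```

```bash
python3 f.py; python3 -c "
from h import *
go([.619,-.285,.061],off=.019)"
```

```text
opening 0.0544947159949648 15.000692456960678 F,T,jt [ -0.143  -0.381   6.784   0.117   0.078   0.004 -64.177 -42.667] sd [0.363 0.403 0.495]
t 34.93 pos [ 0.62  -0.285  0.048] tilt 2.3 head -69.3 yaxis [-0.063  0.997 -0.038] q [-0.492  0.45   1.425 -0.028  1.236 -2.117]
shift cm [ 0.094 -0.01   0.637]
```

Request:
{"fn": "play_rows", "kwargs": {"targets": [0,0,-0.8,0,0,0,-1.6,0,0,0,-1.8,5,0,0,-1.8,12,0,0,-1.8,19,0,0,-1.8,26,0,0,-1.8,33,0,0,-1.8,40]}}

```text
t: 35.6
tool_pos: [0.6186, -0.2839, 0.0648]
orientation: [0.982, 2.961, -0.047]
force: [-0.7, 0.8, -1.9]
opening: 0.0546
gripper_force: 15.0
```

Request:
{"fn": "play_rows", "kwargs": {"targets": [0,0,0,7,0,0,0,14,0,0,0,20,0,0,0,20,0,0,0,20]}}

```text
t: 36.02
tool_pos: [0.6187, -0.2839, 0.0646]
orientation: [1.466, 2.748, -0.041]
force: [0.4, 0.4, -1.9]
opening: 0.0541
gripper_force: 15.0
```

```bash
python3 f.py; python3 -c "
from h import *
go([.6185,-.2845,.068],off=.019)
d=eyes.read_camera('top');a=cv2.resize(d['image'][170:250,345:445,::-1],None,fx=7,fy=7,interpolation=cv2.INTER_CUBIC)
cv2.imwrite('pics/c6.png',np.clip(a*1.5,0,255).astype(np.uint8))
print([((proj(d,p)[0]-345)*7,(proj(d,p)[1]-170)*7) for p in ([.6185,-.2845,.08],[.5873,-.2665,.08])])"
```

```text
opening 0.0547227522261581 14.99987080693245 F,T,jt [ -0.124  -0.015  -1.441  -0.027   0.031   0.01  -69.009 -47.008] sd [0.367 0.493 0.363]
t 36.32 pos [ 0.619 -0.284  0.064] tilt 2.1 head -72.6 yaxis [ 0.832  0.555 -0.011] q [-0.491  0.432  1.419 -0.028  1.265 -1.072]
shift cm [-0.051 -0.046  1.531]
[(np.float64(387.5330541053649), np.float64(246.60135151707811)), (np.float64(335.0338159803903), np.float64(342.6595376577026))]
```

View pics/c6.png

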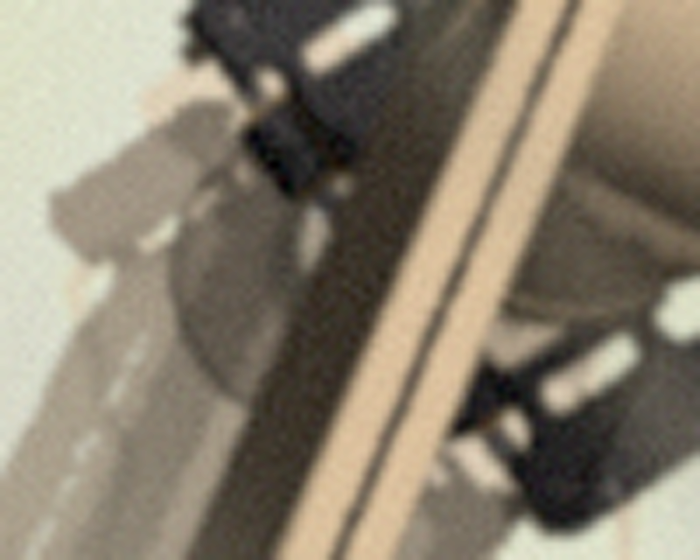

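The arm hides the pot in that view, so I'll lower by measured height and force.

Request:
{"fn": "play_rows", "kwargs": {"targets": [0,0,0.5,0,0,0,0.9,0,0,0,1.2,0,0,0,1.4,0,0,0,1.5,0,0,0,1.5,0]}}

```text
t: 36.87
tool_pos: [0.6187, -0.2846, 0.0491]
orientation: [1.471, 2.746, -0.041]
force: [-0.2, -0.1, -2.1]
opening: 0.0542
gripper_force: 15.0
```

```bash
python3 f.py; python3 -c "
from h import *
go([.6185,-.2845,.067],off=.019)"
```

```text
opening 0.05418337674017765 14.999819844961166 F,T,jt [  0.03   -0.078  -1.405  -0.015   0.043  -0.004 -69.155 -46.459] sd [0.552 0.361 0.408]
t 37.17 pos [ 0.619 -0.284  0.049] tilt 2.1 head -72.5 yaxis [ 0.833  0.554 -0.01 ] q [-0.492  0.448  1.426 -0.028  1.24  -1.07 ]
shift cm [-0.053 -0.05   0.125]
```

Request:
{"fn": "play_rows", "kwargs": {"targets": [0,0,0.1,0,0,0,0.15,0,0,0,0.2,0,0,0,0.2,0]}}

```text
t: 37.5
tool_pos: [0.6196, -0.2853, 0.0488]
orientation: [1.47, 2.744, -0.042]
force: [-1.0, -0.6, 6.4]
opening: 0.0544
gripper_force: 15.0
```

```bash
python3 f.py
```

```text
opening 0.0548413478544955 15.000753253698349 F,T,jt [ -1.339  -0.266   6.367  -0.253   0.529  -0.001 -64.396 -43.221] sd [0.291 0.37  0.282]
```

Request:
{"fn": "play_rows", "kwargs": {"targets": [0,0,-0.1,0,0,0,-0.1,0,0,0,-0.1,0,0,0,-0.1,0,0,0,-0.1,0], "grip": 7.6}}

```text
t: 38.22
tool_pos: [0.6186, -0.2844, 0.0479]
orientation: [1.471, 2.746, -0.041]
force: [0.5, -0.1, 0.6]
opening: 0.0757
gripper_force: 0.0
```

Request:
{"fn": "play_rows", "kwargs": {"targets": [0,0,-2,0,0,0,-5,0,0,0,-9,0,0,0,-13,0,0,0,-17,0,0,0,-20,0,0,0,-20,0]}}

```text
t: 38.8
tool_pos: [0.6197, -0.2788, 0.2582]
orientation: [1.464, 2.734, -0.04]
force: [2.0, 0.3, 0.3]
opening: 0.0761
gripper_force: 0.0
```

```bash
python3 -c "
from h import *
s=read_state();go(s['tool_pos']+[-.2,.17,0])"
```

```text
t 38.8 pos [ 0.62  -0.279  0.258] tilt 2.7 head -61.2 yaxis [ 0.832  0.554 -0.004] q [-0.483  0.296  1.229 -0.026  1.577 -1.072]
shift cm [25.206 -7.23  -1.172]
```

Request:
{"fn": "play_rows", "kwargs": {"targets": [25,-7,-1,0,25,-7,-1,0,25,-7,-1,0,25,-7,-1,0,25,-7,-1,0,25,-7,-1,0,25,-7,-1,0,25,-7,-1,0]}}

```text
t: 39.47
tool_pos: [0.4182, -0.1062, 0.2499]
orientation: [1.468, 2.746, -0.04]
force: [0.3, 0.8, -0.4]
opening: 0.076
gripper_force: 0.0
```

```bash
python3 -c "
from h import *
d=eyes.read_camera('top');a=cv2.resize(d['image'][160:300,150:430,::-1],None,fx=2.8,fy=2.8,interpolation=cv2.INTER_CUBIC)
b=cv2.resize(d['image'][182:237,360:425,::-1],None,fx=6,fy=6,interpolation=cv2.INTER_CUBIC)
a=np.vstack([a[:260],np.zeros((330,784,3),np.uint8)]);a[260:590,:390]=b
cv2.imwrite('pics/c7.png',np.clip(a*1.5,0,255).astype(np.uint8))"
```

```text
(no output)
```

View pics/c7.png

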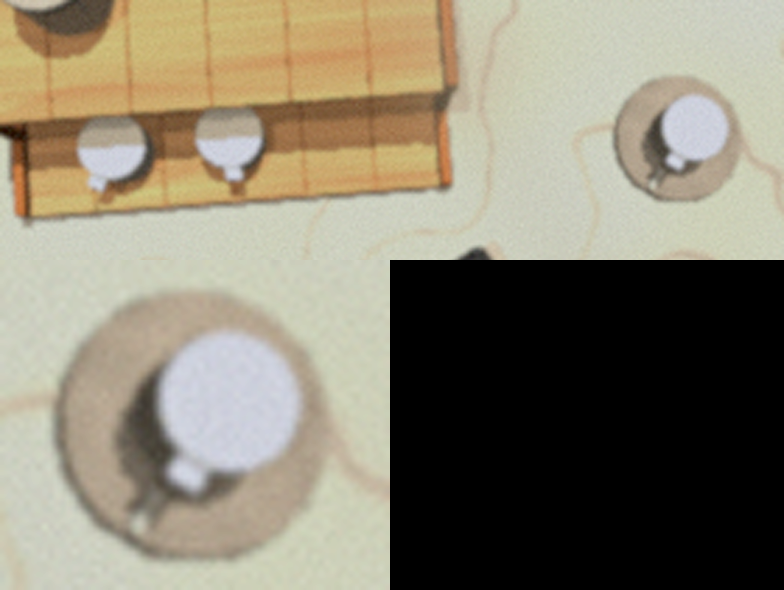

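Both full pots stand in their places on the tier. The light pot is upright on the coaster, with its lid at (230,402) in the inset, its tab at (187,473) towards the rib, and the rib end at (137,522). I'll check the numbers.

```bash
python3 -c "
from h import *
d=eyes.read_camera('top');g=lambda u,v,z:at(d,u/6+360,(v-260)/6+182,z)
p=g(230,402,.066);t=g(186,474,.066);c=g(192,426,.01);a=lambda v:np.degrees(np.arctan2(v[1],v[0]))
print(p,c,a(t-p),np.hypot(*(t-p)[:2]),a(g(138,520,.0145)-c))
b=d['image'][182:237,360:425].astype(float);hsv=b.min(2)
m=(hsv>hsv.max()*.86).astype(np.uint8);n,l,st,ce=cv2.connectedComponentsWithStats(m)
print(st,ce)"
```

```text
[ 0.619 -0.284  0.066] [ 0.617 -0.283  0.01 ] 147.35985561171398 0.03288054376367022 148.01413109857438
[[   0    0   65   55 1774]
 [   0    0   65   32  761]
 [  27   12   23   26  426]
 [   0   25   65   30  607]
 [  63   33    1    1    1]
 [  62   40    1    1    1]
 [   0   49    1    1    1]
 [   0   51    1    4    4]] [[33.281 29.658]
 [31.904  8.022]
 [37.653 23.509]
 [24.572 45.239]
 [63.    33.   ]
 [62.    40.   ]
 [ 0.    49.   ]
 [ 0.    52.5  ]]
```

Tab direction is 147° and the rib 148–150°, with the pot within about 1–2 mm of the centre. I'm handing in.

```bash
python3 -c "
from plant import workorder
print(workorder.close_job())"
```

```text
the job is handed in; nothing more can be done
None
```

I lifted only the right-hand pot: at about 1.6 N it matched the used-up one, so the other two were never touched. It now stands upright in the middle of the stone coaster with its tab over the rib, to within about 2 mm and 3° by camera, and the job was handed in at about 40 s.

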